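# Start the tea maker

### The arm

A 7-joint arm with a two-finger parallel gripper is mounted at the origin on the work surface. World frame = base frame: x ahead of the robot, y to its left, z up, the work surface at z = 0. Lengths are in m, angles in rad, forces in N, time in s.
With the tool pointing down it reaches from about 0.425 to 0.825 m from the base axis. Payload 3.6 kg.
Tool frame: the origin (TCP) lies where the fingers leave the gripper's body, on its centre line; the fingertips stand 73 mm ahead of it and the grasp point (between the pads) lies 54 mm ahead of it; x points along the fingers, y is the direction in which the jaws open and shut, and the axes are right-handed (so a half turn about x gives the same grasp; the last joint's range is limited). The gripper opens to 85 mm and grips with 20 to 120 N. Pads are 22 mm wide; open, the fingers measure 114 mm over their backs; the gripper's body (76 mm by 85 mm) begins 54 mm behind the grasp point. The pads swing forward as they close: fully open they stand 13 mm farther back than shut.
Start: joints at [-1.206, 0.615, -0.013, 1.423, 0.008, 1.103, -0.04], TCP at [0.248, 0.601, 0.304] pointing down, gripper open.
Joint ranges: [-3.12, 3.12], [-0.3, 2.06], [-1.34, 1.32], [0.26, 2.42], [-1.36, 4.5], [0.01, 1.98], [-2.84, 2.84]. Speed limits (rad/s): [2.79, 2.79, 3.14, 3.14, 3.14, 3.14, 3.14].

### API

Orientations are given as a unit quaternion [x, y, z, w].
In Python, from station import arm, snapshot, camera_info, ticket gives the robot as it stands. Calls block until the motion is done:
- arm.movep(position, orientation): joint-space move of the TCP to a pose.
- arm.line_to(position, velocity=0.15, ori=None): straight line of the TCP; ori=None keeps the orientation; velocity is the mean speed in m/s.
- arm.move_j(angles): joint-space move.
- arm.move_gripper(opening, effort=None): opening from 0.0 (shut) to 1.0 (fully open); effort is the grip in N (None keeps the last); returns when the fingers have stopped.
- arm.pause(seconds).
- arm.ik(position, orientation): joint angles nearest the present ones, or None.
- snapshot(name): name is "scene" or "top" or "wrist"; returns the picture (420x560x3 uint8, blue, green, red); there is no depth.
- camera_info(name): a dict with "fx", "fy", "cx", "cy" (pixels), "R" (3x3) and "t" (3): a world point X has camera coordinates R X + t; the wrist camera has in their place "T_tool_cam" (4x4, takes a point from camera to tool coordinates, whose origin is the TCP and whose axes are the tool frame's). Camera axes: x right, y down, z forward; pixel columns grow to the right and rows downward; lengths in m; the calibration is good to about 2 mm. The wrist camera is an equidistant fisheye: a pixel r from the principal point sees the ray r / f radians off the axis. A picture is of the moment at which its call begins: read the wrist's pose just before it. camera_info takes no time and is no camera call.
A pose or a line that the arm cannot do raises arm.MotionError and nothing moves.
- ticket.finish_job(): hands the job in, once; it reports no verdict.
Readings, each from a call of its own:
- arm.read_time(): time.
- arm.read_joint_positions(): joint angles.
- arm.read_dq(): joint speeds.
- arm.read_effort(): joint torques, N m.
- arm.read_tool_pos(): TCP position.
- arm.read_eef_rot(): TCP orientation.
- arm.read_ft_force(): force on the tool from outside, world axes, zero at the start.
- arm.read_wrist_torque(): the same for the moment, N m.
- arm.read_opening(): opening from 0.0 (shut) to 1.0 (fully open).
Only numpy, scipy, OpenCV 4.12 (cv2) and the standard library are available. Lean on these libraries where they do the work, as an engineer would, in place of code of your own. Each camera call takes 0.05 s, during which the arm holds its last target.

### The job

Start the tea maker with your fingertips: first press down the raised half of its power rocker to switch it on, then push the round key all the way in, then push the long bar key all the way in, and move clear. Leave the small square key out, and leave the teapot, the sugar pot and the tea glass on its saucer standing where they are; nothing is to be picked up.

Things in the scene. Friction and masses are not known exactly. Their poses are not given: they have to be found in the camera images.
- tea_maker: Fixed low steel box 220 (x) x 380 (y) x 50 mm high on the counter, a 156 mm round hot plate carrying a teapot on its left half (+y) and the black field with the keys and rocker on its right half (-y). Origin: centre of its underside, on the counter; x points to the side away from the robot, y to its left, z up. It stands turned by up to 0.3 rad.
- round_base: Mount of the round key (cap 32 mm across): a fixed 48 x 48 mm grey plate, 4 mm thick, on the top of the tea maker. Origin: centre of the plate's underside, on the tea maker's top face; z up, x and y along the tea maker's. The four mounts (three keys and the rocker) stand in a 2 x 2 field, 90 mm apart along the tea maker's x and 65 mm along its y; which one stands in which place changes from start to start.
- round_top (a point): Centre of the top face of the round key (cap 32 mm across); with the key out it lies 16 mm above the tea maker's top face, 66 mm above the counter. It moves down with the key.
- round (a joint): How far the round key is pushed in, m: 0 out (12 mm proud of its plate), 0.008 fully in (4 mm proud). It slides straight down against about 3 N of friction, comes to a hard stop and stays wherever it is left (no spring). 
- bar_base: Mount of the bar key (cap 42 mm long along y, 16 mm wide along x): a fixed 48 x 48 mm grey plate, 4 mm thick, on the top of the tea maker. Origin: centre of the plate's underside, on the tea maker's top face; z up, x and y along the tea maker's. The four mounts (three keys and the rocker) stand in a 2 x 2 field, 90 mm apart along the tea maker's x and 65 mm along its y; which one stands in which place changes from start to start.
- bar_top (a point): Centre of the top face of the bar key (cap 42 mm long along y, 16 mm wide along x); with the key out it lies 16 mm above the tea maker's top face, 66 mm above the counter. It moves down with the key.
- bar (a joint): How far the bar key is pushed in, m: 0 out (12 mm proud of its plate), 0.008 fully in (4 mm proud). It slides straight down against about 3 N of friction, comes to a hard stop and stays wherever it is left (no spring). 
- square_base: Mount of the small square key (cap 22 x 22 mm): a fixed 48 x 48 mm grey plate, 4 mm thick, on the top of the tea maker. Origin: centre of the plate's underside, on the tea maker's top face; z up, x and y along the tea maker's. The four mounts (three keys and the rocker) stand in a 2 x 2 field, 90 mm apart along the tea maker's x and 65 mm along its y; which one stands in which place changes from start to start.
- square_top (a point): Centre of the top face of the small square key (cap 22 x 22 mm); with the key out it lies 16 mm above the tea maker's top face, 66 mm above the counter. It moves down with the key.
- square (a joint): How far the square key is pushed in, m: 0 out (12 mm proud of its plate), 0.008 fully in (4 mm proud). It slides straight down against about 3 N of friction, comes to a hard stop and stays wherever it is left (no spring). This key must stay out.
- rocker_base: Mount of the power rocker: a fixed grey plate 64 (x) x 36 (y) x 4 mm on the tea maker's top face, in one of the four places of the 2 x 2 field. Origin: centre of the plate's underside; x, y along the tea maker's, z up.
- rocker_press (a point): Middle of the raised face of the white power rocker, which is 56 mm long along x and 26 mm wide with a shallow V-shaped top: while off, its near half (towards -x) is level, 14 mm above the tea maker's top face, and its far half (+x) slopes up to about 23 mm at the far end. The point starts 15 mm on the +x side of the pivot, 19 mm above the tea maker's top face, 69 mm above the counter; it moves with the rocker.
- rocker (a joint): Rocker angle, rad: 0 off (far half raised), 0.32 fully on: the far half pressed down until it is level, 14 mm above the tea maker's top face. Its pivot runs along y through the mount's centre. It needs about 2.5 N at the middle of the raised face, ends on a hard stop and stays wherever it is left.
- teapot: Loose white ceramic teapot, 100 mm across, 90 mm high, with spout and handle about 160 mm long in all, on the 4 mm thick hot plate (its top reaches 144 mm above the counter). Origin: centre of its underside. Leave it.
- sugar_pot: Loose steel sugar pot with a dark lever on its lid, 76 mm across, 94 mm high, on the counter just right of the tea maker. Origin: centre of its underside. Leave it.
- saucer: Loose pale blue saucer, 104 mm across, 13 mm high, on the counter just right of the tea maker. Origin: centre of its underside. Leave it.
- glass: Loose slim-waisted tea glass, 54 mm across the rim, 88 mm high, standing on the saucer. Origin: centre of its underside. Leave it.
Not all that is in view belongs to the job. Of the things shaped like the glass, the glass one is meant.

How it is judged:
By the outcome, as a careful person would: the job done as asked, in the order asked, and still so for the second after the job is handed in, with the robot touching nothing.
It also fails if it takes over 43 s, if anything falls off the work surface, if the arm or the gripper's body presses on something with over 40 N, if the wrist force passes 120 N, or if a joint passes its speed limit or range.

## Working session

There is one attempt and no reset: what is moved stays moved. The work goes in short steps, each a Python script; the robot and the scene stay as the last script left them, time stands still between calls to the robot, and variables do not carry over. Pictures are saved under pics/ and viewed, and the job is handed in when it is done.

```bash
mkdir -p pics; python3 - <<'E'
from station import arm,snapshot,camera_info
import cv2
for n in("scene","top"):
    cv2.imwrite(f"pics/{n}0.png",snapshot(n)); c=camera_info(n); print(n,c)
print(camera_info("wrist"),arm.read_time(),arm.read_eef_rot(),arm.read_tool_pos())
E
```

```text
scene {'fx': 426.93843483411456, 'fy': 426.93843483411456, 'cx': 279.6374696647799, 'cy': 211.95996769952427, 'R': array([[ 0.37318985,  0.92769184, -0.01082542],
       [ 0.59922053, -0.2499284 , -0.76057251],
       [-0.70828249,  0.27735113, -0.64916274]]), 't': array([-0.20135699, -0.32218233,  1.22181094])}
top {'fx': 515.7843692882333, 'fy': 515.7843692882333, 'cx': 276.38354905309996, 'cy': 208.675215077057, 'R': array([[-0.01378408, -0.99965287,  0.02245301],
       [-0.98748371,  0.01008099, -0.15739855],
       [ 0.15711756, -0.02434157, -0.98727988]]), 't': array([-0.02577814,  0.61190593,  0.92494467])}
{'fx': 325.19226210127806, 'fy': 325.19226210127806, 'cx': 275.9697236990262, 'cy': 209.9683450656407, 'T_tool_cam': array([[-5.70334731e-04, -2.70384147e-01,  9.62752350e-01,
        -6.95172813e-02],
       [ 9.99999652e-01, -7.40139990e-04,  3.84535455e-04,
         7.71420929e-04],
       [ 6.08599224e-04,  9.62752235e-01,  2.70384475e-01,
        -6.88449181e-02],
       [ 0.00000000e+00,  0.00000000e+00,  0.00000000e+00,
         1.00000000e+00]])} 0.1 [ 0.13680595  0.69373754 -0.13840306  0.6934385 ] [0.24798584 0.600273   0.30285649]
```

View pics/scene0.png

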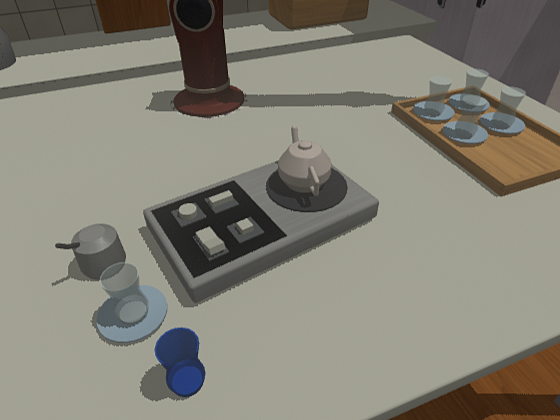

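View pics/top0.png

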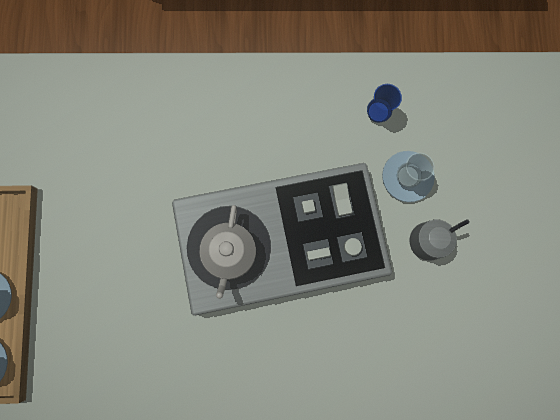

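The scene shows the tea maker turned slightly. In the top view (image up = +x) the rocker is at about (342,200), square at (308,207), bar at (319,253) and round at (353,247). I'll zoom in to refine these.

```bash
python3 - <<'E'
import cv2
i=cv2.imread("pics/top0.png")[150:330,160:410]
cv2.imwrite("pics/z.png",cv2.resize(i,None,fx=3.2,fy=3.2,interpolation=cv2.INTER_CUBIC))
i=cv2.imread("pics/scene0.png")[140:305,135:300]
cv2.imwrite("pics/zs.png",cv2.resize(i,None,fx=3.6,fy=3.6,interpolation=cv2.INTER_CUBIC))
E
```

```text
(no output)
```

View pics/z.png

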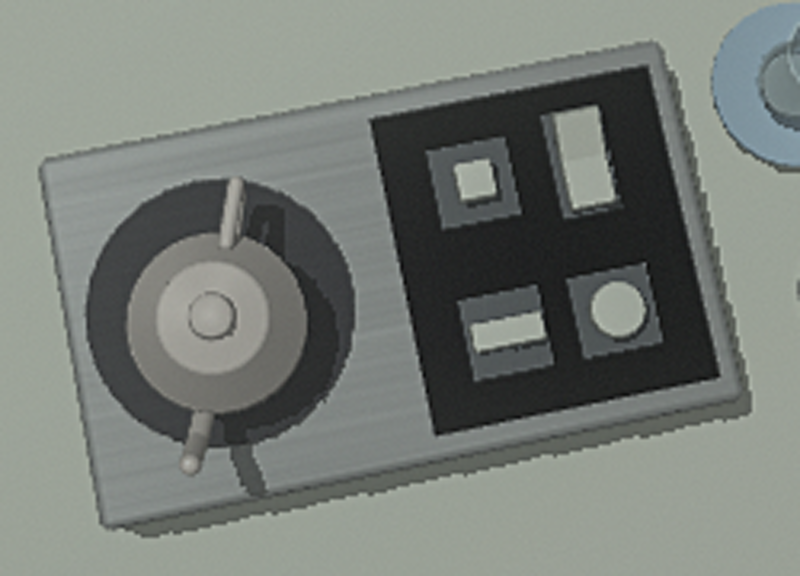

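View pics/zs.png

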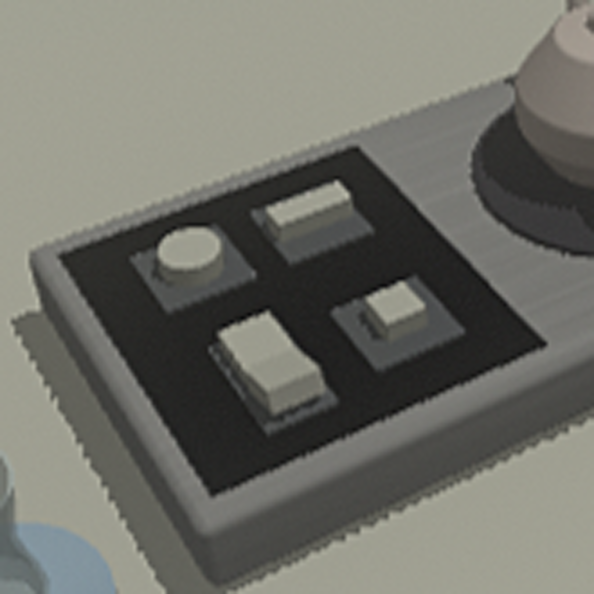

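```bash
cat > h.py <<'E'
import numpy as np
from station import camera_info
def bp(n,u,v,z):
    c=camera_info(n);d=c["R"].T@np.array([(u-c["cx"])/c["fx"],(v-c["cy"])/c["fy"],1]);o=-c["R"].T@c["t"]
    return o+d*(z-o[2])/d[2]
def pr(n,X):
    c=camera_info(n);p=c["R"]@X+c["t"];return np.array([c["fx"]*p[0]/p[2]+c["cx"],c["fy"]*p[1]/p[2]+c["cy"]])
E
python3 - <<'E'
from h import *
np.set_printoptions(precision=4,suppress=True)
T=lambda u,v,z:bp("top",(u+.5)/3.2-.5+160,(v+.5)/3.2-.5+150,z)
S=lambda u,v,z:bp("scene",(u+.5)/3.6-.5+135,(v+.5)/3.6-.5+140,z)
for nm,a in dict(field=[(371,119),(648,66),(720,377),(436,435)],body=[(41,160),(658,43),(740,398),(104,526)]).items():
    P=np.array([T(u,v,.05) for u,v in a]);print(nm,P[:,:2].tolist(),P.mean(0))
    for i,j in((1,0),(2,3)): d=P[j]-P[i];print(np.linalg.norm(d),np.arctan2(-d[0],d[1]))
    for i,j in((2,1),(3,0)): d=P[j]-P[i];print(np.linalg.norm(d),np.arctan2(d[1],d[0]))
for nm,t,s in (("sq",(474,181),(395,301)),("round",(618,310),(189,248)),("bar",(509,331),(308,204))):
    print(nm,T(*t,.066),S(*s,.066))
for nm,t in (("sqplate",(475,183)),("rplate",(615,311)),("bplate",(506,332))): print(nm,T(*t,.054))
P=np.array([S(u,v,.05) for u,v in[(358,147),(62,256),(212,495),(546,346)]]);print(P,P.mean(0))
#rocker far end top corners z=.073 ; near level half .064
print("rk far",T(552,112,.073),T(599,106,.073),"near",T(571,209,.064),T(617,203,.064))
print("rk sc near",S(218,330,.064),S(264,313,.064),"far",S(271,383,.073),S(322,365,.073))
E
```

```text
field [[0.6533273193308579, -0.03217305319300061], [0.6841357612005923, -0.19843815558792882], [0.49854506410663835, -0.23304273389220972], [0.4674393560181118, -0.0671048584597364]] [ 0.5759 -0.1327  0.05  ]
0.16909537061917682 0.18321902248927588
0.1688281480640348 0.18530345126862477
0.18878925734118682 0.18433962904853538
0.18914165570744582 0.18575229982286479
body [[0.6305374610951751, 0.1622756936712136], [0.6982218689962, -0.20502913675259504], [0.48628055616166577, -0.24413735778315412], [0.4188363475136526, 0.12285355077479142]] [ 0.5585 -0.041   0.05  ]
0.3734889791219751 0.18222885129488556
0.37313676881854335 0.18174824319111854
0.21551931012835243 0.18247130668166303
0.2153403511704265 0.18410730765778177
sq [ 0.6128 -0.0911  0.066 ] [ 0.6142 -0.0932  0.066 ]
round [ 0.5369 -0.1722  0.066 ] [ 0.5389 -0.1739  0.066 ]
bar [ 0.5256 -0.1091  0.066 ] [ 0.5279 -0.1107  0.066 ]
sqplate [ 0.6136 -0.0927  0.054 ]
rplate [ 0.5373 -0.1725  0.054 ]
bplate [ 0.5259 -0.1087  0.054 ]
[[ 0.4698 -0.0677  0.05  ]
 [ 0.5006 -0.2323  0.05  ]
 [ 0.6838 -0.1987  0.05  ]
 [ 0.6539 -0.0333  0.05  ]] [ 0.577 -0.133  0.05 ]
rk far [ 0.6518 -0.1368  0.073 ] [ 0.6551 -0.1643  0.073 ] near [ 0.5961 -0.1473  0.064 ] [ 0.5994 -0.1743  0.064 ]
rk sc near [ 0.5997 -0.1742  0.064 ] [ 0.5965 -0.1517  0.064 ] far [ 0.6518 -0.1619  0.073 ] [ 0.6495 -0.1382  0.073 ]
```

Yaw is about 0.184 rad, and both cameras agree to 2 mm. Next: shut the gripper, go above the rocker and press with force feedback.

```bash
cat >> h.py <<'E'
from station import arm,snapshot
from scipy.spatial.transform import Rotation
yaw=.184; ex=np.array([np.cos(yaw),np.sin(yaw),0]); ey=np.array([-np.sin(yaw),np.cos(yaw),0])
def quat(s=1):
    x=np.array([0,0,-1.]);y=s*ey;return Rotation.from_matrix(np.c_[x,y,np.cross(x,y)]).as_quat()
def press(xy,zt0,zmin,fmax=15):
    """lower shut tips (73 mm ahead) in steps till fmax or tip z zmin"""
    arm.line_to([*xy,zt0+.073],velocity=.12); arm.pause(.1)
    f0=arm.read_ft_force()[2]; z=zt0; log=[]
    while z>zmin:
        z-=.001; arm.line_to([*xy,z+.073],velocity=.03)
        f=arm.read_ft_force()[2]-f0; p=arm.read_tool_pos(); log.append((round(z*1e3,1),round((p[2]-.073)*1e3,1),round(f,1)))
        if abs(f)>fmax: break
    arm.pause(.1); p=arm.read_tool_pos()
    print(log); print("end",p-[0,0,.073],arm.read_ft_force()[2]-f0)
    arm.line_to([*xy,zt0+.1],velocity=.12)
E
python3 - <<'E'
from h import *
R=np.array([.625,-.156])+.016*ex[:2]
arm.move_gripper(0.0)
q=arm.read_joint_positions()
best=None
for s in(1,-1):
    j=arm.ik([*R,.28],quat(s)); print(s,j)
    if j is not None and (best is None or abs(j[6]-q[6])<best[0]): best=(abs(j[6]-q[6]),s)
s=best[1]; arm.movep([*R,.28],quat(s)); print(s,arm.read_time(),arm.read_tool_pos())
arm.line_to([*R,.18],velocity=.15)
cv=__import__("cv2"); cv.imwrite("pics/w1.png",snapshot("wrist"));cv.imwrite("pics/s1.png",snapshot("scene")); print(arm.read_time(),arm.read_tool_pos(),arm.read_ft_force())
E
```

```text
1 [ 0.14741188  0.65100705  0.09647498  1.42921438 -0.06679275  1.06456384
  2.01146272]
-1 [-0.18345505  0.74655491  0.73691792  1.44143622 -0.52233152  1.15488765
 -0.75412361]
-1 3.85 [ 0.64114417 -0.15168804  0.27984558]
4.7667 [ 0.64142242 -0.15355605  0.18153088] [-0.26066682  0.24847261  0.02695326]
```

View pics/w1.png

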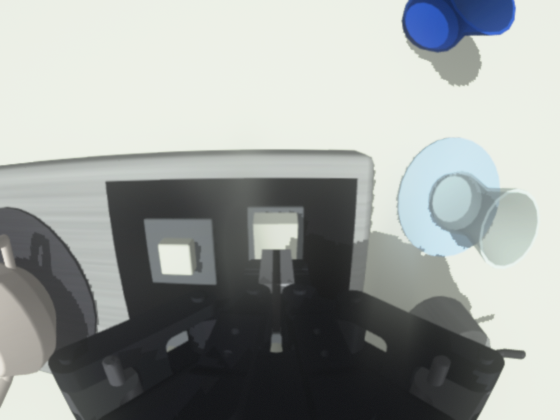

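View pics/s1.png

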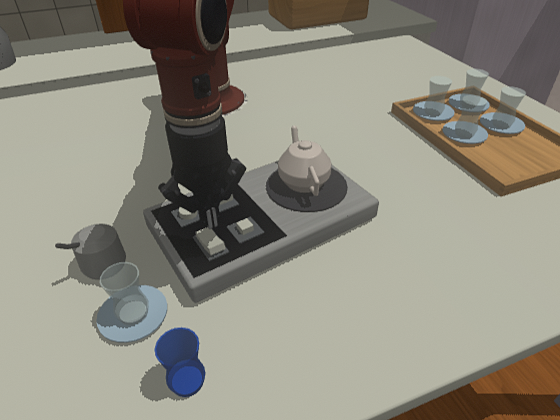

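The wrist view shows the closed tips at about (276,265), in line with the rocker column. Now I'll press it.

```bash
python3 - <<'E'
from h import *
import cv2
R=np.array([.625,-.156])+.016*ex[:2]
press(R,.085,.052,16)
print(arm.read_time()); cv2.imwrite("pics/w2.png",snapshot("wrist"));cv2.imwrite("pics/s2.png",cv2.resize(snapshot("scene")[140:305,135:300],None,fx=3.6,fy=3.6,interpolation=2))
p=bp("top",433,240,.09);print("sugar",p, (p[:2]-[.5375,-.1728])@np.c_[ex[:2],ey[:2]])
E
```

```text
[(84.0, np.float64(84.4), np.float64(0.3)), (83.0, np.float64(83.0), np.float64(0.8)), (82.0, np.float64(81.9), np.float64(-0.2)), (81.0, np.float64(80.9), np.float64(0.5)), (80.0, np.float64(79.9), np.float64(0.4)), (79.0, np.float64(78.9), np.float64(-0.5)), (78.0, np.float64(77.9), np.float64(0.5)), (77.0, np.float64(76.9), np.float64(1.1)), (76.0, np.float64(75.9), np.float64(0.7)), (75.0, np.float64(74.9), np.float64(-0.1)), (74.0, np.float64(73.9), np.float64(1.1)), (73.0, np.float64(72.9), np.float64(0.4)), (72.0, np.float64(71.9), np.float64(0.2)), (71.0, np.float64(71.1), np.float64(0.4)), (70.0, np.float64(70.2), np.float64(1.9)), (69.0, np.float64(69.1), np.float64(2.2)), (68.0, np.float64(67.9), np.float64(0.6)), (67.0, np.float64(66.9), np.float64(1.5)), (66.0, np.float64(65.8), np.float64(0.9)), (65.0, np.float64(64.9), np.float64(1.3)), (64.0, np.float64(63.9), np.float64(1.5)), (63.0, np.float64(63.5), np.float64(5.3)), (62.0, np.float64(63.4), np.float64(9.1)), (61.0, np.float64(63.3), np.float64(13.9)), (60.0, np.float64(63.3), np.float64(17.3))]
end [ 0.64078128 -0.15317709  0.06327042] 17.974668025809407
12.1333
sugar [ 0.54495854 -0.31357088  0.09      ] [-0.0184233  -0.13975927]
```

View pics/s2.png

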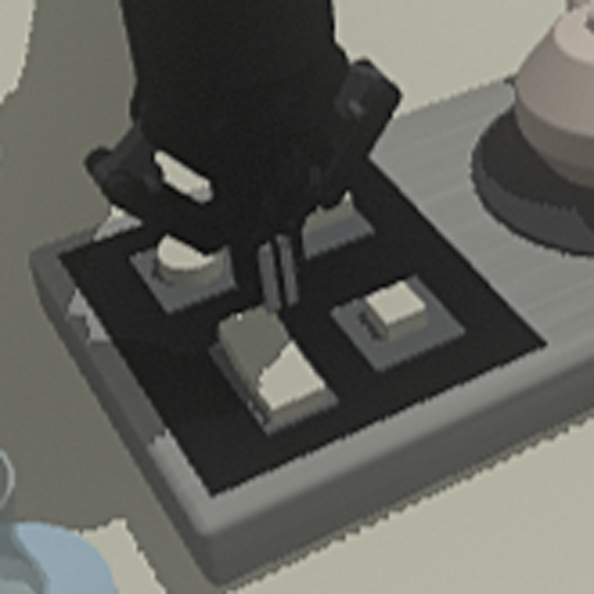

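View pics/w2.png

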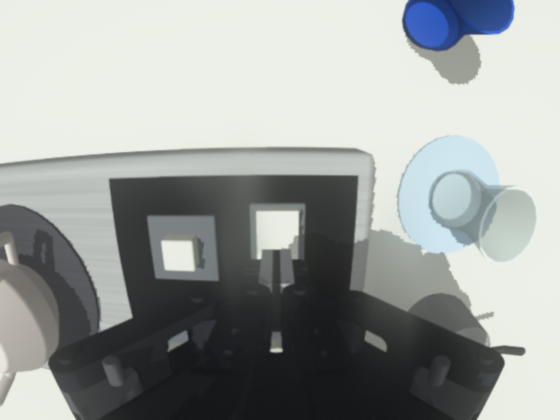

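The rocker reached its hard stop at tip z 63.3 mm (64 expected), and the picture shows the far half down. Next are the round and bar keys.

```bash
python3 - <<'E'
from h import *
import cv2
for n,k in (("round",[.5375,-.1728]),("bar",[.5262,-.1092])):
    arm.line_to([*k,.185],velocity=.15)
    press(np.array(k),.071,.050,18); print(n,arm.read_time())
arm.line_to([.5262,-.1092,.26],velocity=.2)
q=arm.read_joint_positions(); q[0]+=1.2; q=list(q)
E
```

```text
[(70.0, np.float64(70.5), np.float64(-0.1)), (69.0, np.float64(69.0), np.float64(-0.6)), (68.0, np.float64(67.9), np.float64(-0.5)), (67.0, np.float64(66.9), np.float64(-0.4)), (66.0, np.float64(65.9), np.float64(-0.3)), (65.0, np.float64(65.1), np.float64(0.5)), (64.0, np.float64(64.1), np.float64(2.1)), (63.0, np.float64(63.0), np.float64(1.5)), (62.0, np.float64(61.9), np.float64(2.2)), (61.0, np.float64(60.9), np.float64(2.0)), (60.0, np.float64(59.9), np.float64(0.8)), (59.0, np.float64(58.9), np.float64(0.8)), (58.0, np.float64(57.9), np.float64(1.3)), (57.0, np.float64(57.7), np.float64(6.4)), (56.0, np.float64(57.6), np.float64(12.6)), (55.0, np.float64(57.6), np.float64(18.6))]
end [ 0.53750783 -0.17297971  0.05759034] 17.732487412298383
round 18.2833
[(70.0, np.float64(70.4), np.float64(-0.1)), (69.0, np.float64(69.0), np.float64(-1.0)), (68.0, np.float64(67.9), np.float64(-1.0)), (67.0, np.float64(66.9), np.float64(0.6)), (66.0, np.float64(65.9), np.float64(-1.5)), (65.0, np.float64(65.1), np.float64(0.1)), (64.0, np.float64(64.1), np.float64(1.9)), (63.0, np.float64(63.0), np.float64(0.8)), (62.0, np.float64(61.9), np.float64(1.4)), (61.0, np.float64(60.9), np.float64(1.4)), (60.0, np.float64(59.9), np.float64(1.1)), (59.0, np.float64(58.9), np.float64(0.3)), (58.0, np.float64(57.9), np.float64(1.6)), (57.0, np.float64(57.7), np.float64(6.0)), (56.0, np.float64(57.6), np.float64(14.0)), (55.0, np.float64(57.5), np.float64(19.6))]
end [ 0.52621504 -0.10938751  0.05751884] 20.362559364455933
bar 24.075
```

Both keys travelled about 8 mm to a hard stop. Now I'll move clear and check.

```bash
python3 - <<'E'
from h import *
import cv2
p=arm.read_tool_pos(); arm.line_to([p[0],p[1],.31],velocity=.15)
arm.move_j([-1.206,0.615,-0.013,1.423,0.008,1.103,-0.04]); print(arm.read_time())
a=snapshot("top");b=snapshot("scene"); cv2.imwrite("pics/t3.png",a);cv2.imwrite("pics/s3f.png",b)
c=cv2.resize(b[140:305,135:300],(400,400),interpolation=2);d=cv2.resize(a[150:315,250:415],(400,400),interpolation=2)
cv2.imwrite("pics/c3.png",np.hstack([c,d]))
E
```

```text
27.8417
```

View pics/c3.png

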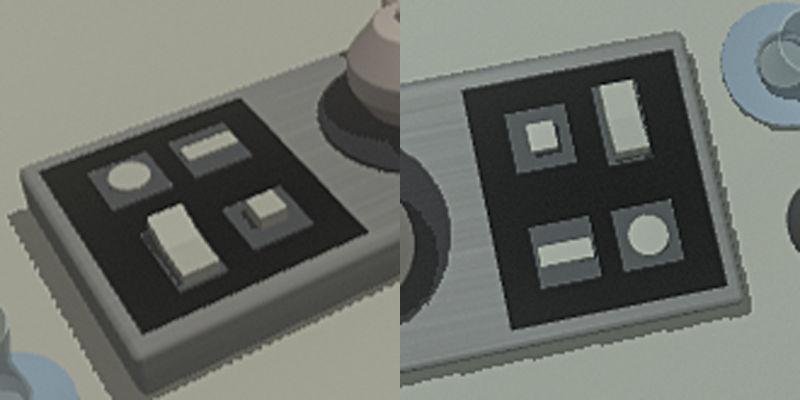

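View pics/t3.png

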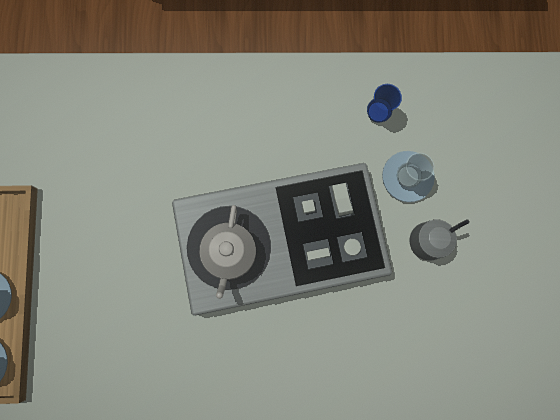

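The rocker is on (far half down). Round at (353,247) and bar at (319,254) are in, and square at (308,207) is still out. The teapot, sugar pot, saucer and glass are at the same pixels as before.

```bash
python3 -c "
from station import ticket,arm
print(ticket.finish_job(),arm.read_time())"
```

```text
the job is handed in; nothing more can be done
the job is handed in; nothing more can be done
```

The tea maker is started, and I handed the job in at about 28 s of the 43 s allowed. With the gripper shut, I pressed the rocker on, then pushed in the round key, then the bar key, and moved the arm back to its start pose.

- **Rocker:** it met its hard stop with the fingertips at 63.3 mm (64 expected) and about 18 N.
- **Round and bar keys:** both travelled about 8 mm to their hard stops, ending at 57.6 and 57.5 mm (58 expected), with 18–20 N.
- **Pictures afterwards:** the rocker's far half is down, the round and bar keys are in, and the square key is still out. The teapot, sugar pot, saucer and glass show no visible shift in the top view.

No check failed. The stops read 0.4–0.7 mm lower than expected, which fits the 2 mm camera calibration and the nominal fingertip length.

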